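Fit the trolley wheel's circlip: cover down, ring spread and held at the groove

TASK

Get this trolley wheel ready to be locked on its axle stub: first press the dust cover, which stands up on one side, down until it lies flat on the hub. Then take the circlip pliers by both handles, squeeze them until the circlip on their tips is fully spread, carry it over the end of the axle stub and slide it down, level, to the groove just above the cover. Finish there, still squeezing: the ring is held spread around the shaft at the height of the groove, not leaning on the wheel, and the other tools on the bench have stayed where they were.

Things in the scene. Friction and masses are not known exactly. Their poses are not given: they have to be found in the camera images.
- wheel_unit: Trolley wheel lying flat on a fixed 170 x 170 x 15 mm plywood board, on an upright steel axle stub; it does not move. Origin at bench height on the stub's axis, z up, x towards the side on which the dust cover stands up. Tyre 160 mm across, its top 69 mm above the bench; grey hub 91 mm across, top face 76 mm above the bench.
- axle_groove (a point): Middle of the groove in the stub, on its axis, 84 mm above the bench: 4 mm above the top of the cover when that lies flat. Groove 6 mm wide, 24 mm in diameter; the stub is 28 mm in diameter.
- axle_end (a point): Centre of the free upper end of the stub, 100 mm above the bench, 16 mm above the groove's middle. The last 6 mm taper from 28 to 18 mm in diameter.
- dust_cover (a joint): Tilt of the dust cover in rad, 0 = flat on the hub. The cover is a flat aluminium ring around the stub, 88 mm outside, 36 mm hole, 4 mm thick. Its edge at the -x side of wheel_unit is tucked under a lip of the hub; it is stiff, stays where it is left and needs about 6 N down on the raised side.
- cover_high_side (a point): Point on the upper face of the dust cover on its raised side, 34 mm from the stub's axis (77 mm from the tucked-in edge, 10 mm in from the outer edge); its z axis is the cover's normal. 80 mm above the bench when the cover lies flat.
- pliers: Steel circlip pliers with bent tips, lying flat on the bench, about 0.22 kg, black handles. Origin on the pivot at the level of the underside (bench height while they lie), x from the handles to the ring, z up. Overall 130 mm behind the pivot to 95 mm ahead of it. Jaws 7 to 13 mm above the underside. Squeezing the handles spreads the tips.
- pliers_grip (a point): Midway between the two handles, 65 mm behind the pivot, 8.5 mm above the underside: the place to squeeze, along y of pliers. Handles 17 mm high from the underside up, 35 to 130 mm behind the pivot. Over both: 58 mm here at rest (splayed 0.17 rad each), 36 mm and parallel when fully squeezed, which takes about 8 N a side.
- jaw_left (a joint): Turn of the left handle and jaw in rad: 0 at rest, 0.17 at its stop (ring fully spread); a firm grip strains the stop to about 0.19. Sprung: goes back when let go.
- jaw_right (a joint): The same for the right handle and jaw; both turn alike.
- circlip_center (a point): Centre of the opening of the fully spread circlip at mid thickness, 1.9 mm above the pliers' underside, 73.5 mm ahead of the pivot and 138.5 mm ahead of pliers_grip along x of pliers: the point to bring onto the stub's axis. Dark steel open ring, 3 mm thick, 27 mm inside, 35 mm outside at rest, on the pliers' tips by its lug eyes (it cannot come off), gap towards the pliers. Spread it clears a round of 32 mm.

How it is judged:
On the way, in this order (a step that is already met when the one before it is completed fails the run):
1. the dust cover has been pressed flat onto the hub (value of joint dust_cover below 0.025 rad), for 0.2 s.
2. the circlip, spread by the squeezed pliers, is over the end of the axle stub (value of joint each of jaw_left, jaw_right above 0.14 rad and z of circlip_center in the frame of axle_groove above 0.014 m and horizontal distance between circlip_center and axle_groove below 0.02 m), for 0.1 s.
At the end, for the whole second after the job is handed in: Cover flat (under 0.025 rad); fingers squeeze the pliers (over 5 N), each handle over 0.14 of 0.17 rad; ring centre within 5 mm of the stub's axis and 3 mm of the groove's middle in height, level within 8 degrees; pliers and ring bear on wheel, cover and stub with less than 10 N (value of joint dust_cover below 0.025 rad and value of joint each of jaw_left, jaw_right above 0.14 rad and z of circlip_center in the frame of axle_groove between -0.003 and 0.003 m and horizontal distance between circlip_center and axle_groove below 0.005 m and angle between circlip_center's own z axis and vertical below 0.14 rad and contact force between the fingers and pliers above 5 N and contact force between pliers and wheel_unit below 10 N); the arm keeps its last pose, push and grip.
It fails at once if another tool on the bench is pushed more than 30 mm away (distance of any of mallet, chisel_wide, chisel_narrow, bench_dog, grease_tin, wheel_bush, carved_panel from where it was at the start of the episode above 0.03 m).
It also fails if it takes over 51 s, if anything falls off the work surface, if the arm or the gripper's body presses on something with over 40 N, if the wrist force passes 120 N, or if a joint passes its speed limit or range.

ROBOT

A 6-joint arm with a two-finger parallel gripper is mounted at the origin on the work surface. World frame = base frame: x ahead of the robot, y to its left, z up, the work surface at z = 0. Lengths are in m, angles in rad, forces in N, time in s.
With the tool pointing down it reaches from about 0.275 to 0.85 m from the base axis. Payload 5.2 kg.
Tool frame: the origin (TCP) lies on the mounting face of the last link; the fingertips stand 173 mm ahead of it and the grasp point (between the pads) lies 155 mm ahead of it; z points along the fingers, y is the line along which they close (so a half turn about z gives the same grasp; the last joint's range is limited). The gripper opens to 85 mm and grips with 20 to 120 N. Pads are 22 mm wide; open, the fingers measure 114 mm over their backs; the gripper's body (76 mm by 85 mm) begins 54 mm behind the grasp point. The pads swing forward as they close: fully open they stand 13 mm farther back than shut.
Start: joints at [1.14, 0.259, 1.535, -0, 1.348, -0.203], TCP at [0.124, 0.536, 0.405] pointing down, gripper open.
Joint ranges: [-3.14, 3.14], [-0.91, 2.08], [0.19, 2.58], [-1.22, 4.36], [0.22, 2.71], [-3.12, 3.12]. Speed limits (rad/s): [2.57, 2.57, 3.14, 3.14, 3.14, 3.14].

INTERFACE

Orientations are given as a 3x3 rotation matrix whose columns are the frame's x, y, z axes.
In Python, from bench import observe, optics, order gives the robot as it stands. The module is installed in compiled form; this text tells all that it offers.
- The arm moves only by the shell command python3 -m handwheel 'ROWS' [OPENING] [FORCE]. ROWS is text: rows parted by semicolons, each of 4 numbers parted by spaces: the shift along the world's x, y, z as a fraction of full scale, then the turn about the world's z as a fraction of full scale. In form: dx dy dz yaw; .... A call has exactly 5 rows; each row shifts and turns the commanded pose from where the row before left it; what a row does not reach is not made up. Full scale, the value 1, is 800 mm for a shift and 10 degrees for a turn. A row lasts 1/8 s, in which the tool goes at most 62.5 mm and 10.7 degrees, less where a joint would pass 70% of its speed; a pose out of reach is approached as far as the arm can. A call with a number of a shift or a turn outside -1 to 1 is refused whole. A call with a gripper value outside its range is refused whole. OPENING is the opening, from -1 (shut) to 1 (fully open), so that 0 is half open, set as the call begins (- or left out, the last holds). The fingers move at their own pace and stop on an object; FORCE is the grip in N (left out, the last holds). Time passes only in rows, so rows that do not move let the fingers close, or fill a call up. It gives the time, the measured TCP pose, the force, the opening and the grip force at its end, in the units of the state.
- observe(): the state, without advancing time (a new reading comes with each control period).
- optics.camera(name): name is "side" or "top"; returns (picture, depth): 400x640x3 uint8, blue, green, red; 400x640 float32, m along the optical axis (not along the pixel's ray), 0 where there is no reading.
- optics.camera_model(name): a dict with "fx", "fy", "cx", "cy" (pixels), "T" (4x4, takes a point from camera to world coordinates). Camera axes: x right, y up, looking along -z (the intrinsics and any distortion apply to the point x, -y, -z); pixel columns grow to the right and rows downward; lengths in m; the calibration is good to about 2 mm. A picture is of the moment at which its call begins. camera_model takes no time and is no camera call.
- order.job_done(): hands the job in; it is judged then, once.
The state is a dict: "time": time; "qpos": joint angles; "joint_velocities": joint speeds; "effort": joint torques, N m; "eef_pos": TCP position; "tcp_rot": TCP orientation; "contact_force": force on the tool from outside, world axes, zero at the start; "wrist_torque": the same for the moment, N m; "width": finger opening in m; "finger_force": force on a finger pad.
Only numpy, scipy, OpenCV 4.12 (cv2) and the standard library are available. Lean on these libraries where they do the work, as an engineer would, in place of code of your own. Each camera call takes 0.05 s, during which the arm holds its last target. There are 200 camera calls.

## Working session

There is one attempt and no reset: what is moved stays moved. The work goes in short steps, Python scripts to look and compute and a shell command to move; the robot and the scene stay as the last step left them, time stands still between calls to the robot, and variables do not carry over. Pictures are saved under pics/ and viewed, at most 10 in all, crops included, and the job is handed in when it is done.

```bash
mkdir -p pics; cat > h.py <<'E'
import numpy as np, cv2
from bench import observe, optics, order
def pts(name,depth):
    m=optics.camera_model(name);T=np.array(m["T"])
    v,u=np.mgrid[0:400,0:640]
    p=np.stack([(u-m["cx"])/m["fx"]*depth,-(v-m["cy"])/m["fy"]*depth,-depth],-1)
    return p@T[:3,:3].T+T[:3,3]
def ray(name,u,v,z):
    m=optics.camera_model(name);T=np.array(m["T"])
    d=T[:3,:3]@np.array([(u-m["cx"])/m["fx"],-(v-m["cy"])/m["fy"],-1.]);o=T[:3,3]
    return o+d*(z-o[2])/d[2]
E
python3 - <<'E'
from h import *
for n in("top","side"):
    p,d=optics.camera(n);cv2.imwrite(f"pics/{n}0.png",p);np.savez(f"{n}0.npz",p=p,d=d)
    m=optics.camera_model(n);print(n,{k:np.round(v,3) for k,v in m.items()})
s=observe();print(s)
E
```

```text
top {'fx': np.float64(495.504), 'fy': np.float64(495.504), 'cx': np.float64(314.24), 'cy': np.float64(203.54), 'T': array([[-0.013,  0.997, -0.075,  0.445],
       [-1.   , -0.012,  0.016,  0.034],
       [ 0.015,  0.075,  0.997,  1.071],
       [ 0.   ,  0.   ,  0.   ,  1.   ]])}
side {'fx': np.float64(490.922), 'fy': np.float64(490.922), 'cx': np.float64(326.399), 'cy': np.float64(198.614), 'T': array([[ 0.892,  0.275, -0.359,  0.201],
       [-0.452,  0.539, -0.711, -0.611],
       [-0.002,  0.796,  0.605,  0.643],
       [ 0.   ,  0.   ,  0.   ,  1.   ]])}
{'time': 0.1, 'qpos': array([ 1.14020298e+00,  2.59295091e-01,  1.53602077e+00, -1.32632758e-06,
        1.34800503e+00, -2.02826483e-01]), 'joint_velocities': array([-0.00199045, -0.00227191, -0.00235297,  0.00132768, -0.00194778,
        0.0002053 ]), 'effort': array([ 2.80146342e-03, -4.46967173e+01, -2.91246057e+01, -1.48052786e-04,
        6.24619468e-03, -1.16939060e-05]), 'eef_pos': array([0.12409578, 0.53560726, 0.40392522]), 'tcp_rot': array([[-9.74173013e-01,  2.25801733e-01, -7.20209349e-04],
       [ 2.25802615e-01,  9.74171808e-01, -1.57102326e-03],
       [ 3.46867868e-04, -1.69307362e-03, -9.99998507e-01]]), 'contact_force': array([-0.68814274,  0.42865136, -0.01031167]), 'wrist_torque': array([ 0.01652324,  0.0003038 , -0.00313265]), 'finger_force': 0.0, 'width': 0.08558753065433822}
```

View pics/top0.png

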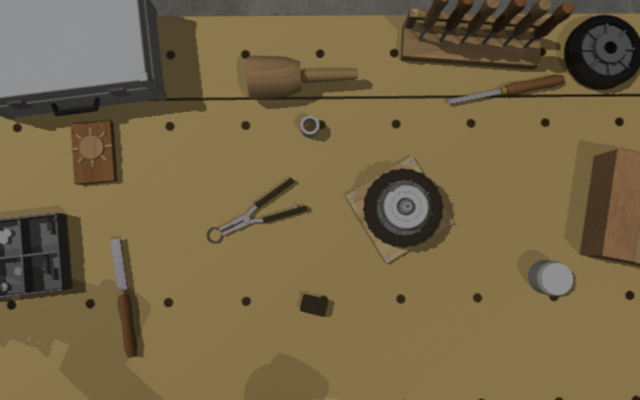

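View pics/side0.png

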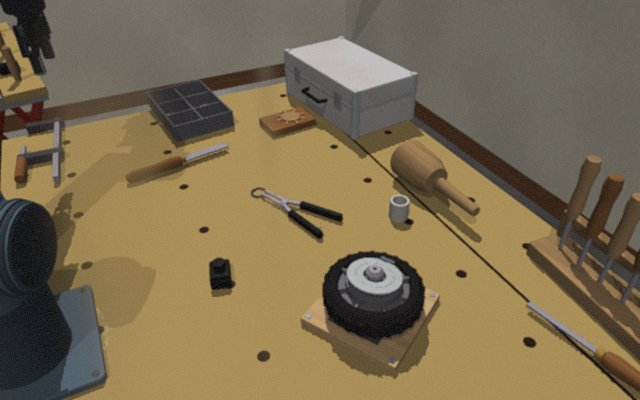

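Top view: pliers with ring at (215,235), pivot near (250,218), handles ending at (293,181) and (307,208); wheel at (405,206). The side view shows the wheel at (373,290) and the pliers at (290,205). Next I enlarge both and measure.

```bash
python3 - <<'E'
from h import *
t=np.load("top0.npz");s=np.load("side0.npz")
c=[t["p"][156:256,355:455],s["p"][235:335,323:423],t["p"][165:265,205:315][:, :100]]
c=[cv2.resize(x,(266*1,266),interpolation=cv2.INTER_CUBIC) if 0 else cv2.resize(x,(400,400),interpolation=cv2.INTER_CUBIC) for x in c[:2]]
cv2.imwrite("pics/crop.png",np.clip(np.hstack(c)*1.6,0,255).astype(np.uint8))
P=pts("top",t["d"]);S=pts("side",s["d"])
# depth points around wheel in both
for n,Q in(("top",P),("side",S)):
    A=ray("top",405.5,206.5,.1)
    near=np.hypot(Q[...,0]-A[0],Q[...,1]-A[1])
    print(n,A)
    m=(near<.048)&(Q[...,2]>.07)
    for r0,r1 in((0,.009),(.02,.044)):
        k=m&(near>r0)&(near<r1);q=Q[k]
        print(r0,len(q),q.mean(0),np.percentile(q[:,2],[5,50,95]))
    k=m&(near>.02)&(near<.044);q=Q[k]
    co=np.linalg.lstsq(np.c_[q[:,:2]-A[:2],np.ones(len(q))],q[:,2],rcond=None)[0];print("plane",co,np.hypot(*co[:2]),np.degrees(np.arctan2(co[1],co[0])))
# pliers
p=t["p"];hsv=cv2.cvtColor(p,cv2.COLOR_BGR2HSV)
dark=((p.max(2)<45)).astype(np.uint8);dark[:, :205]=0;dark[:,315:]=0;dark[:165]=0;dark[250:]=0
n,l,st,ce=cv2.connectedComponentsWithStats(dark)
for i in range(1,n):
    if st[i,4]>15:
        yx=np.argwhere(l==i)[:,::-1].astype(np.float32);print(st[i],ce[i],cv2.minAreaRect(yx))
nb=((hsv[...,1]<95)).astype(np.uint8);nb[:, :203]=0;nb[:,315:]=0;nb[:165]=0;nb[250:]=0
for r in nb[170:248,203:312:1]: print("".join(".#"[x] for x in r))
E
```

```text
top [ 0.51010593 -0.16141136  0.1       ]
0 70 [ 0.50984638 -0.16105783  0.10015683] [0.0965457  0.10017696 0.1031339 ]
0.02 1224 [ 0.50991475 -0.16163326  0.0864895 ] [0.07735863 0.08692895 0.09349201]
plane [-0.0931     -0.10090318  0.08644931] 0.13729188552357197 -132.69669679367968
side [ 0.51010593 -0.16141136  0.1       ]
0 63 [ 0.50955541 -0.16288483  0.09963439] [0.09839599 0.0997008  0.10089036]
0.02 1457 [ 0.50499369 -0.16830251  0.08447255] [0.07505744 0.08490445 0.09167515]
plane [-0.04157203 -0.00884205  0.08419909] 0.04250194184048999 -167.9925628857034
[256 179  37  28 167] [273.95209581 192.74850299] ((274.1662902832031, 192.73558044433594), (4.1809539794921875, 42.674564361572266), 54.782405853271484)
[264 207  42  15 168] [284.55952381 213.91666667] ((284.6231994628906, 213.9224090576172), (3.8799991607666016, 43.0), 73.73979187011719)
.............................................................................................................
.............................................................................................................
..............
[... 7645 characters left out ...]
........................................
........########.............................................................................................
...........#.................................................................................................
.............................................................................................................
.............................................................................................................
.............................................................................................................
.............................................................................................................
```

View pics/crop.png

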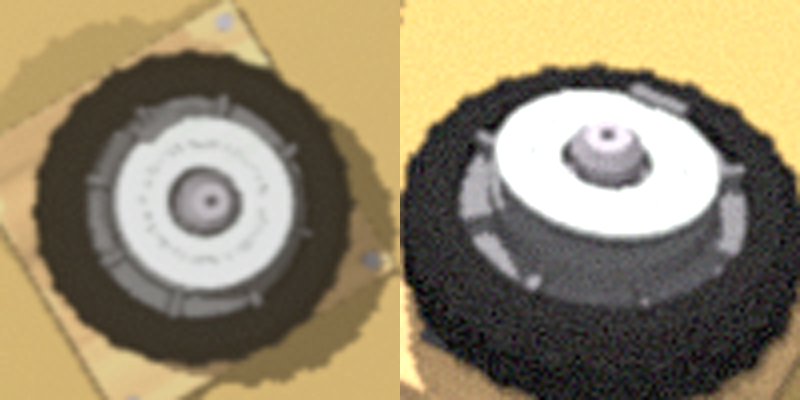

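The cover's raised side is away from the lip segment, which shows at upper left of the top crop. I'll fit only the white cover pixels and compute the pliers' pose.

```bash
python3 - <<'E'
from h import *
t=np.load("top0.npz");s=np.load("side0.npz")
A=None
for n,f in(("top",t),("side",s)):
    Q=pts(n,f["d"]);p=f["p"];r=np.hypot(Q[...,0]-.5095,Q[...,1]+.162)
    k=(p.min(2)>(105 if n=="top" else 110))&(r<.055)&(r>.017)&(Q[...,2]>.074)
    q=Q[k];c=np.array([.5095,-.162])
    for _ in range(4):
        co=np.linalg.lstsq(np.c_[q[:,:2]-c,np.ones(len(q))],q[:,2],rcond=None)[0]
        e=q[:,2]-np.c_[q[:,:2]-c,np.ones(len(q))]@co;q=q[np.abs(e)<2*e.std()+1e-4]
    print(n,len(q),q.mean(0),co,"tilt",np.arctan(np.hypot(*co[:2])),"dir",np.degrees(np.arctan2(co[1],co[0])),e.std())
    k&=True
    cn=max(cv2.findContours(k.astype(np.uint8),cv2.RETR_EXTERNAL,cv2.CHAIN_APPROX_NONE)[0],key=cv2.contourArea);print(cv2.fitEllipse(cn))
    # stub dims: tip
    k=(r<.009)&(Q[...,2]>.097);print("tip",Q[k].mean(0),k.sum(),np.argwhere(k).mean(0)[::-1])
a=ray("top",274.1,192.7,.015)[:2];b=ray("top",284.6,213.9,.015)[:2];ring=ray("top",214.9,235,.003)[:2]
hm=(a+b)/2;d=ring-hm;L=np.linalg.norm(d);d/=L
print(a,b,ring,"L",L,"heading",np.degrees(np.arctan2(d[1],d[0])),"sep",np.linalg.norm(a-b),np.dot(a-b,d))
g=ring-.1385*d;print("grip",g,"pivot",ring-.0735*d)
for z,uv in((.013,(250,218)),):print(ray("top",*uv,z))
# side check
p=s["p"];m=(p.max(2)<50).astype(np.uint8);m[:, :270]=0;m[:,350:]=0;m[:195]=0;m[245:]=0
nn,l,st,ce=cv2.connectedComponentsWithStats(m)
for i in range(1,nn):
    if st[i,4]>30:print("side handle",ce[i],ray("side",*ce[i],.0125),st[i])
S=pts("side",s["d"])
print("side ring",ray("side",259,193,.003))
E
```

```text
top 1057 [ 0.51126926 -0.16487665  0.08747247] [-0.1319637  -0.07490006  0.08748784] tilt 0.15058932421947738 dir -150.4215882052683 0.0014971310564613196
((405.6546936035156, 206.34625244140625), (41.396793365478516, 43.08555221557617), 94.24813079833984)
tip [ 0.5093453  -0.16228861  0.10059159] 64 [406.015625 206.859375]
side 1175 [ 0.50874844 -0.16756168  0.08663749] [-0.13113226 -0.07478162  0.08612585] tilt 0.14982557834434607 dir -150.3049144758373 0.0007644575591675107
((374.19049072265625, 275.5516052246094), (34.253204345703125, 55.92448425292969), 100.5428466796875)
tip [ 0.50920386 -0.16316027  0.09964416] 67 [373.8358209  267.85074627]
[0.54887068 0.1024606 ] [0.50319852 0.08043505] [0.46043581 0.23075509] L 0.15397959834607544 heading 115.21540937601576 sep 0.050705723418419196 0.00046942102313153334
grip [0.51943994 0.10545241] pivot [0.49174847 0.16425872]
[0.49548835 0.15432821 0.013     ]
side handle [320.85135135 211.375     ] [0.54583833 0.09657999 0.0125    ] [300 202  42  20 296]
side handle [305.25182482 224.25182482] [0.50005089 0.07403915 0.0125    ] [288 210  34  29 274]
side ring [0.45896304 0.22647075 0.003     ]
```

Both views agree: the stub axis is at (0.509, -0.162) and the cover is tilted 0.15 rad with its raised side towards -150°, so the press point is about (0.480, -0.179). The pliers' grip is at (0.518, 0.104), heading 115°. I move above the cover with the fingers shut.

```bash
python3 -m handwheel '.0297 -.0596 0 -.347;.0297 -.0596 0 -.347;.0297 -.0596 0 -.347;.0297 -.0596 0 -.347;.0297 -.0596 0 -.347' -1 40
python3 -m handwheel '.0297 -.0596 0 -.347;.0297 -.0596 0 -.347;.0297 -.0596 0 -.347;.0297 -.0596 0 -.347;.0297 -.0596 0 -.347'
python3 -m handwheel '.0297 -.0596 0 -.347;.0297 -.0596 0 -.347;.0297 -.0596 0 -.347;.0297 -.0596 0 -.347;.0297 -.0596 0 -.347'
```

```text
time: 0.72
eef_pos: [0.2432, 0.2958, 0.4045]
tcp_rot: [[-0.862, 0.507, 0.0], [0.507, 0.862, -0.0], [-0.0, -0.0, -1.0]]
contact_force: [1.4, 0.2, 0.5]
width: -0.0002
finger_force: 0.0
time: 1.35
eef_pos: [0.362, 0.0573, 0.4047]
tcp_rot: [[-0.671, 0.742, 0.0], [0.742, 0.671, 0.0], [-0.0, 0.0, -1.0]]
contact_force: [0.5, 0.3, -0.1]
width: -0.0005
finger_force: 0.0
time: 1.98
eef_pos: [0.481, -0.1811, 0.4043]
tcp_rot: [[-0.419, 0.908, -0.001], [0.908, 0.419, 0.001], [0.001, -0.0, -1.0]]
contact_force: [-0.1, 0.0, 0.5]
width: 0.0002
finger_force: 0.0
```

```bash
python3 -m handwheel '0 0 -.05 0;0 0 -.05 0;0 0 -.04 0;0 0 -.02 0;0 0 -.01 0'
python3 -m handwheel '0 0 -.004 0;0 0 -.004 0;0 0 -.004 0;0 0 -.004 0;0 0 -.002 0'
```

```text
time: 2.6
eef_pos: [0.4802, -0.1792, 0.2674]
tcp_rot: [[-0.421, 0.907, -0.002], [0.907, 0.421, 0.001], [0.002, -0.001, -1.0]]
contact_force: [0.2, 0.9, 0.3]
width: -0.0003
finger_force: 0.0
time: 3.22
eef_pos: [0.4805, -0.1797, 0.2555]
tcp_rot: [[-0.421, 0.907, 0.001], [0.907, 0.421, -0.002], [-0.002, -0.0, -1.0]]
contact_force: [-4.1, -0.9, 5.1]
width: 0.0002
finger_force: 2.5
```

```bash
python3 -m handwheel '0 0 -.002 0;0 0 -.001 0;0 0 0 0;0 0 0 0;0 0 0 0'
```

```text
time: 3.85
eef_pos: [0.4805, -0.1798, 0.2534]
tcp_rot: [[-0.421, 0.907, 0.001], [0.907, 0.421, -0.002], [-0.002, -0.0, -1.0]]
contact_force: [-4.2, -0.1, 7.7]
width: 0.0
finger_force: 3.5
```

```bash
python3 -m handwheel '0 0 -.002 0;0 0 -.001 0;0 0 0 0;0 0 0 0;0 0 0 0'
```

```text
time: 4.47
eef_pos: [0.4805, -0.1797, 0.253]
tcp_rot: [[-0.422, 0.907, 0.002], [0.907, 0.422, -0.003], [-0.003, 0.0, -1.0]]
contact_force: [-9.8, 2.4, 24.9]
width: -0.0001
finger_force: 12.1
```

The force jumped at tip height 80 mm, so the cover is flat. I lift, open and go over the pliers.

```bash
python3 -m handwheel '0 0 .06 0;0 0 .07 0;.0078 .0591 0 0;.0078 .0591 0 0;.0078 .0591 0 0'
python3 -m handwheel '.0078 .0591 0 0;.0078 .0591 0 0;.0078 .0591 0 0;0 0 -.03 0;0 0 -.03 0' 1
python3 - <<'E'
from h import *
t,d=optics.camera("top");s,ds=optics.camera("side")
for n,p,dd,th in(("top",t,d,105),("side",s,ds,110)):
    Q=pts(n,dd);r=np.hypot(Q[...,0]-.5095,Q[...,1]+.162)
    k=(p.min(2)>th)&(r<.055)&(r>.022)&(Q[...,2]>.07);q=Q[k];c=np.array([.5095,-.162])
    if len(q)>50:
        co=np.linalg.lstsq(np.c_[q[:,:2]-c,np.ones(len(q))],q[:,2],rcond=None)[0];print(n,len(q),co)
cv2.imwrite("pics/s1.png",cv2.resize(s[100:340,180:440],(780,720))[:600])
print(observe()["eef_pos"],observe()["width"])
E
```

```text
time: 5.1
eef_pos: [0.4996, -0.0364, 0.3547]
tcp_rot: [[-0.42, 0.907, 0.003], [0.907, 0.42, -0.001], [-0.002, 0.002, -1.0]]
contact_force: [0.1, -0.1, 0.6]
width: 0.0001
finger_force: 0.0
time: 5.72
eef_pos: [0.5183, 0.1054, 0.3061]
tcp_rot: [[-0.423, 0.906, 0.003], [0.906, 0.423, 0.0], [-0.001, 0.003, -1.0]]
contact_force: [0.1, -0.2, -0.3]
width: 0.085
finger_force: 0.0
top 959 [-0.00495645 -0.00021286  0.08106394]
side 1170 [-0.00169668  0.00285852  0.07974556]
[0.51716523 0.10469544 0.30385559] 0.08540026104092983
```

View pics/s1.png

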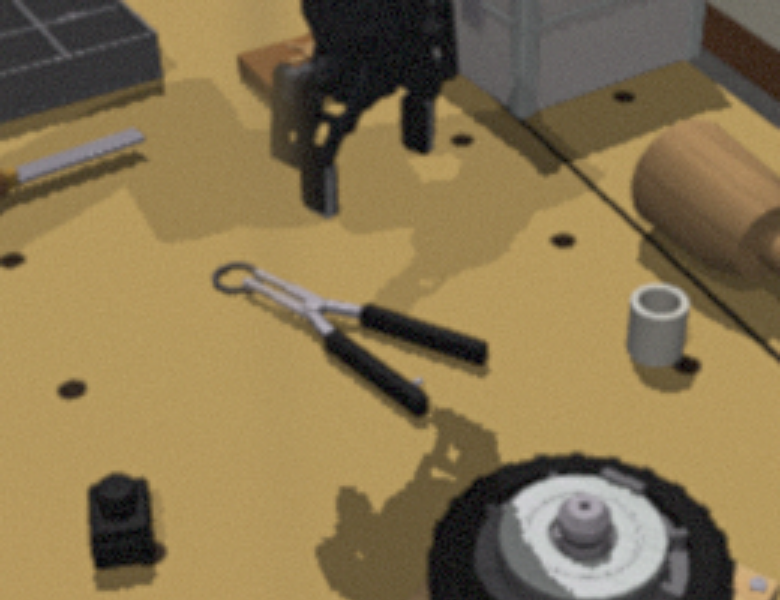

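The cover lies flat in both views. The pliers at (310,305) in the crop are undisturbed and the gripper hangs above them. I descend.

```bash
python3 -m handwheel '0 0 -.05 0;0 0 -.045 0;0 0 -.03 0;0 0 -.02 0;0 0 -.01 0' 1 60
python3 -m handwheel '0 0 -.004 0;0 0 -.004 0;0 0 0 0;0 0 0 0;0 0 0 0'
```

```text
time: 6.45
eef_pos: [0.5185, 0.1042, 0.1816]
tcp_rot: [[-0.421, 0.907, 0.001], [0.907, 0.421, 0.0], [-0.0, 0.001, -1.0]]
contact_force: [-1.1, -0.3, -0.4]
width: 0.0852
finger_force: 0.0
time: 7.08
eef_pos: [0.5181, 0.1043, 0.1754]
tcp_rot: [[-0.421, 0.907, 0.001], [0.907, 0.421, 0.0], [-0.0, 0.0, -1.0]]
contact_force: [0.2, 1.2, -0.5]
width: 0.0856
finger_force: 0.0
```

```bash
python3 -m handwheel '0 0 -.003 0;0 0 0 0;0 0 0 0;0 0 0 0;0 0 0 0' -1 60
python3 -m handwheel '0 0 .01 0;0 0 .02 0;0 0 .03 0;0 0 0 0;0 0 0 0'
python3 - <<'E'
from h import *
t,d=optics.camera("top");s,ds=optics.camera("side")
cv2.imwrite("pics/s2.png",np.hstack([cv2.resize(s[100:300,200:400],(400,400)),cv2.resize(t[150:270,180:300],(400,400))]))
E
```

```text
time: 7.7
eef_pos: [0.5199, 0.1043, 0.1749]
tcp_rot: [[-0.421, 0.907, 0.006], [0.907, 0.421, 0.0], [-0.003, 0.006, -1.0]]
contact_force: [0.3, -0.1, 12.2]
width: 0.031
finger_force: 59.8
time: 8.32
eef_pos: [0.5176, 0.1043, 0.2203]
tcp_rot: [[-0.421, 0.907, -0.001], [0.907, 0.421, -0.0], [0.0, -0.001, -1.0]]
contact_force: [0.1, 0.4, -2.5]
width: 0.0304
finger_force: 59.5
```

View pics/s2.png

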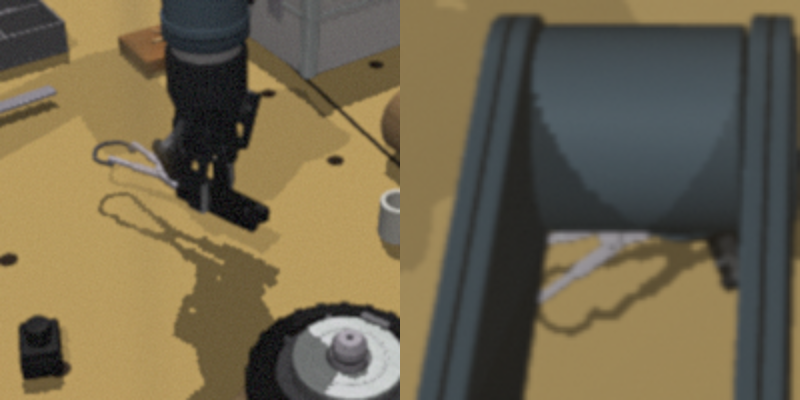

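The pliers are lifted with both handles squeezed (width 30 mm, grip 60 N) and the ring at (118,152) in the crop. I lift and turn them to point radially outward (heading -18°), so both cameras can see the ring at the stub.

```bash
python3 -m handwheel '0 0 .05 0;0 0 .05 0;0 0 .05 0;0 0 0 0;-.0125 -.02 0 -.95'
python3 -m handwheel '-.0125 -.02 0 -.95;-.0125 -.02 0 -.95;-.0125 -.02 0 -.95;-.0125 -.02 0 -.95;-.0125 -.02 0 -.95'
python3 -m handwheel '-.0125 -.02 0 -.95;-.0125 -.02 0 -.95;-.0125 -.02 0 -.95;-.0125 -.02 0 -.95;-.0125 -.02 0 -.95'
python3 -m handwheel '-.0125 -.02 0 -.95;-.0125 -.02 0 -.95;-.0125 -.02 0 -.95;0 0 0 0;0 0 0 0'
python3 - <<'E'
from h import *
t,d=optics.camera("top");s,ds=optics.camera("side");np.savez("a.npz",t=t,d=d,s=s,ds=ds)
cv2.imwrite("pics/s3.png",np.hstack([cv2.resize(s[185:325,290:430],(400,400),interpolation=2),cv2.resize(t[150:270,350:470],(400,400),interpolation=2)]))
E
```

```text
time: 9.05
eef_pos: [0.5078, 0.0887, 0.3395]
tcp_rot: [[-0.263, 0.965, -0.001], [0.965, 0.263, 0.0], [0.001, -0.001, -1.0]]
contact_force: [0.2, -1.0, -1.7]
width: 0.0307
finger_force: 60.0
time: 9.68
eef_pos: [0.457, 0.0079, 0.3386]
tcp_rot: [[0.536, 0.844, -0.004], [0.844, -0.536, 0.001], [-0.001, -0.004, -1.0]]
contact_force: [-0.8, -0.8, -2.1]
width: 0.0308
finger_force: 60.1
time: 10.3
eef_pos: [0.407, -0.0719, 0.3388]
tcp_rot: [[0.985, 0.175, -0.003], [0.175, -0.985, 0.002], [-0.003, -0.002, -1.0]]
contact_force: [-0.2, -0.1, -1.7]
width: 0.0304
finger_force: 60.1
time: 10.92
eef_pos: [0.3779, -0.1193, 0.3397]
tcp_rot: [[0.951, -0.309, -0.002], [-0.309, -0.951, 0.002], [-0.002, -0.001, -1.0]]
contact_force: [-0.1, 0.2, -1.7]
width: 0.0306
finger_force: 60.0
```

View pics/s3.png

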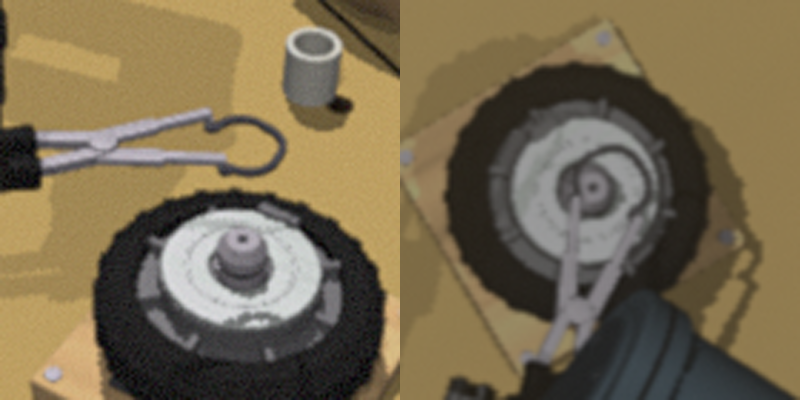

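Ring seen clearly in both views: side about (377,236), top about (414,207); it is slightly right of the stub in the top view because of its height. I'll get its 3D position from the depth and from the rays.

```bash
cat > ring.py <<'E'
from h import *
from scipy.optimize import least_squares
def ringpos(z0,save=None):
    o=observe();R=np.array(o["tcp_rot"]);e=np.array(o["eef_pos"]);ang=np.arctan2(R[1,0],R[0,0]);D=np.array([np.cos(ang),np.sin(ang)]);N=np.array([-D[1],D[0]])
    for n in("top","side"):
        p,d=optics.camera(n);Q=pts(n,d);rel=Q[...,:2]-e[:2];a=rel@D;b=rel@N
        if save:cv2.imwrite(f"pics/{save}_{n}.png",p)
        k=(np.abs(Q[...,2]-z0)<.03)&(np.abs(b)<.04)&(a>.06)&(a<.175)
        if z0<.115:k&=~((np.abs(Q[...,2]-.08)<.003))
        for nm,lo,hi in(("piv",.06,.08),("jaw",.08,.11),("ring",.122,.175)):
            m=k&(a>lo)&(a<hi)
            if nm=="ring":m&=(p.max(2)<95)
            if m.sum()<5:continue
            z=Q[...,2][m];print(n,nm,m.sum(),"z",np.round(np.percentile(z,[10,50,90]),4),"a",a[m].mean().round(4),"b",b[m].mean().round(4))
            if nm=="ring":
                v,u=np.nonzero(m);zz=z0
                W=np.array([ray(n,x,y,zz) for x,y in zip(u,v)])
                A=(W[:,:2]-e[:2])@D;B=(W[:,:2]-e[:2])@N
                f=least_squares(lambda c:np.hypot(A-c[0],B-c[1])-c[2],[.14,0,.018],loss="soft_l1",f_scale=.002)
                print("  circle a,b,r",f.x.round(4),"world",(e[:2]+D*f.x[0]+N*f.x[1]).round(4),"plane z fit vs a",np.polyfit(a[m],z,1).round(3))
    print("eef",e,"hdg",np.degrees(ang))
E
python3 -c "
from ring import *
ringpos(.166)"
```

```text
top piv 136 z [0.1767 0.1793 0.1817] a 0.0696 b 0.0002
top jaw 141 z [0.1759 0.1782 0.1802] a 0.0933 b 0.0001
top ring 101 z [0.1668 0.1692 0.1717] a 0.1423 b -0.0003
  circle a,b,r [ 0.1377 -0.0008  0.0201] world [ 0.5088 -0.1625] plane z fit vs a [-0.028  0.173]
side piv 174 z [0.1743 0.1773 0.1803] a 0.0698 b -0.0036
side jaw 216 z [0.1739 0.1766 0.1779] a 0.0939 b -0.0026
side ring 117 z [0.1663 0.1677 0.169 ] a 0.1398 b -0.0022
  circle a,b,r [ 0.1362 -0.0005  0.02  ] world [ 0.5074 -0.1618] plane z fit vs a [-0.013  0.169]
eef [ 0.37809452 -0.11921837  0.34016714] hdg -17.979097966922353
```

Ring mid height is 0.167 m, level, and about 1.3 mm short of the axis in x. I descend to just above the stub end with that correction and check again.

```bash
python3 -m handwheel '.0015 0 -.03 0;0 0 -.025 0;0 0 -.015 0;0 0 -.005 0;0 0 0 0'
python3 - <<'E'
from ring import *
ringpos(.107,"n")
a=cv2.imread("pics/n_side.png");b=cv2.imread("pics/n_top.png")
cv2.imwrite("pics/s4.png",np.hstack([cv2.resize(a[225:315,330:420],(400,400),interpolation=2),cv2.resize(b[160:250,360:450],(400,400),interpolation=2)]))
E
```

```text
time: 11.75
eef_pos: [0.3794, -0.1198, 0.2809]
tcp_rot: [[0.951, -0.31, 0.0], [-0.31, -0.951, -0.0], [0.0, 0.0, -1.0]]
contact_force: [0.8, -0.1, -2.0]
width: 0.0309
finger_force: 60.0
top piv 113 z [0.1173 0.1208 0.123 ] a 0.0699 b 0.0005
top jaw 147 z [0.085  0.1189 0.121 ] a 0.0948 b 0.0003
top ring 185 z [0.0865 0.1063 0.1115] a 0.1437 b 0.0022
  circle a,b,r [0.1413 0.0006 0.0171] world [ 0.514  -0.1631] plane z fit vs a [-0.189  0.129]
side piv 162 z [0.1159 0.1187 0.1214] a 0.07 b -0.0034
side jaw 207 z [0.1147 0.1176 0.1189] a 0.0937 b -0.0028
side ring 217 z [0.0889 0.1076 0.1099] a 0.1389 b -0.0039
  circle a,b,r [ 0.1334 -0.0027  0.0231] world [ 0.5054 -0.1637] plane z fit vs a [0.136 0.084]
eef [ 0.37942982 -0.11976135  0.28089659] hdg -18.085798043102905
```

View pics/s4.png

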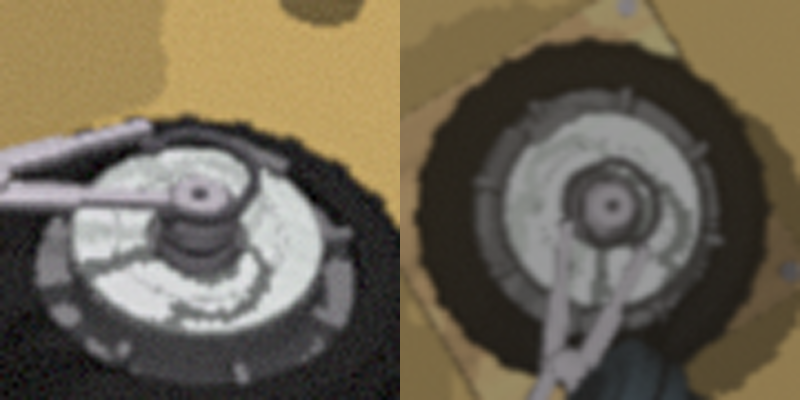

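The ring at z=0.108 encircles the stub tip in both views (side tip at (200,192), top tip at (612,206), ring around it). I slide it down.

```bash
python3 -m handwheel '0 0 -.006 0;0 0 -.006 0;0 0 -.004 0;0 0 0 0;0 0 0 0'
```

```text
time: 12.48
eef_pos: [0.3793, -0.1198, 0.2679]
tcp_rot: [[0.95, -0.311, -0.0], [-0.311, -0.95, 0.0], [-0.0, -0.0, -1.0]]
contact_force: [-0.1, -0.1, -1.7]
width: 0.0307
finger_force: 60.0
```

```bash
python3 -m handwheel '0 0 -.004 0;0 0 -.004 0;0 0 -.003 0;0 0 -.0022 0;0 0 0 0'
python3 - <<'E'
from ring import *
ringpos(.084,"f")
a=cv2.imread("pics/f_side.png");b=cv2.imread("pics/f_top.png")
cv2.imwrite("pics/s5.png",np.hstack([cv2.resize(a[235:315,335:415],(400,400),interpolation=2),cv2.resize(b[170:245,370:445],(400,400),interpolation=2)]))
print(observe()["contact_force"],observe()["wrist_torque"])
E
```

```text
time: 13.1
eef_pos: [0.3792, -0.1197, 0.2572]
tcp_rot: [[0.95, -0.311, -0.0], [-0.311, -0.95, 0.0], [-0.0, -0.0, -1.0]]
contact_force: [0.0, -0.2, -1.7]
width: 0.0306
finger_force: 60.1
top piv 256 z [0.0634 0.0705 0.0978] a 0.0711 b 0.0119
top jaw 452 z [0.0623 0.0697 0.0959] a 0.0936 b 0.0031
top ring 206 z [0.0741 0.0858 0.0981] a 0.1443 b 0.0045
  circle a,b,r [0.1407 0.0009 0.0183] world [ 0.5132 -0.1625] plane z fit vs a [-0.189  0.113]
side piv 514 z [0.0622 0.0687 0.0955] a 0.0698 b -0.0122
side jaw 591 z [0.0615 0.0693 0.0942] a 0.093 b -0.0099
side ring 200 z [0.0638 0.084  0.0894] a 0.1476 b -0.0189
  circle a,b,r [ 0.145  -0.0343  0.0251] world [ 0.5063 -0.1974] plane z fit vs a [-0.42   0.142]
eef [ 0.37919032 -0.11969394  0.25719231] hdg -18.103728997358097
[ 0.35715723 -0.35844682 -1.86704552] [0.06125964 0.04902387 0.02760342]
```

View pics/s5.png

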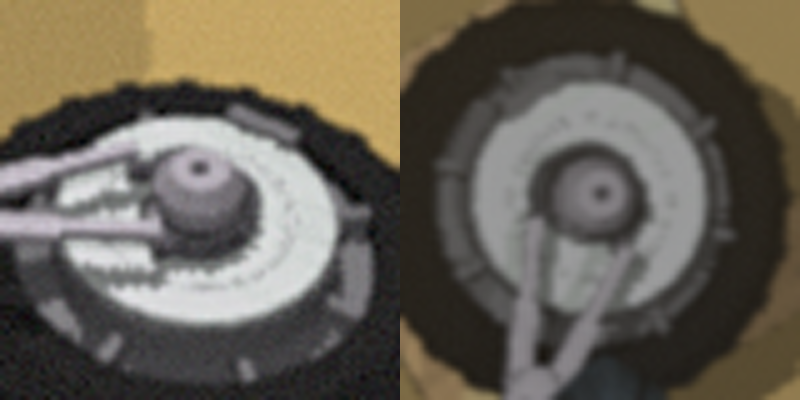

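The ring sits around the stub at about 0.084 m. Only the pliers' weight shows in the wrist force, so it isn't touching the wheel. Handing in.

```bash
python3 -c "
from bench import order
print(order.job_done())"
```

```text
the job is handed in; nothing more can be done
None
```

I handed the job in at about 13 s, and no pass/fail result came back: the cover is pressed flat and the spread circlip is held level around the stub at about 84 mm (groove height). The grip is 60 N, the wrist force shows only the pliers' weight, and no path went near the other tools.

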